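# Wake and zero the bench balance

### The arm

A 6-joint arm with a two-finger parallel gripper is mounted at the origin on a cart in front of the work surface, level with it; the furniture and walls round the work are solid. World frame = base frame: x ahead of the robot, y to its left, z up, the work surface at z = 0. Lengths are in m, angles in rad, forces in N, time in s.
With the tool pointing down it reaches from about 0.325 to 0.9 m from the base axis. Payload 6.1 kg.
Tool frame: the origin (TCP) lies between the finger pads; the fingertips stand 17 mm ahead of it and the grasp point (between the pads) lies 2 mm behind it; x points along the fingers, z is the direction in which the jaws open and shut, and the axes are right-handed (so a half turn about x gives the same grasp; the last joint's range is limited). The gripper opens to 87 mm and grips with 3 to 60 N. Pads are 19 mm wide; open, the fingers measure 117 mm over their backs; the gripper's body (75 mm by 190 mm) begins 51 mm behind the grasp point.
Start: joints at [1.029, 0.22, 1.526, -0, 1.395, -0.126], TCP at [0.252, 0.572, 0.24] pointing down, gripper open.
Joint ranges: [-2.98, 2.98], [-0.91, 2.08], [0.09, 2.57], [-1.24, 4.39], [0.2, 2.65], [-2.68, 2.68]. Speed limits (rad/s): [2.57, 2.57, 3.01, 3.14, 3.14, 3.14].

### API

Orientations are given as a rotation vector (axis times angle).
In Python, from bench import robot gives the robot as it stands.
- The arm moves only by the tool play_rows, never from a script. Its argument "targets" is one flat list of numbers, 4 for each row, row after row: the shift along the tool's x, y, z in m, then the turn about the tool's x in degrees. In form: [x, y, z, turn, x, y, z, turn, ...]. A call has 1 to 5 rows; each row is the pose to reach, as a shift and turn from the pose commanded when the call began, along the tool's axes at that moment; what a row does not reach only later rows make up. A row lasts 1/12 s, in which the tool goes at most 41.7 mm and 7.16 degrees, less where a joint would pass 70% of its speed; a pose out of reach is approached as far as the arm can. A call with a gripper value outside its range is refused whole. "grip" is the finger opening in m, from 0 to 0.087, set as the call begins (left out, the last holds). The fingers move at their own pace and stop on an object; "newtons" is the grip in N (left out, the last holds). Time passes only in rows, so rows that repeat a pose let the fingers close. It gives the time, the measured TCP pose, the force and the opening at its end, in the units of the state.
- robot.state(): the state, without advancing time (a new reading comes with each control period).
- robot.read_camera(name): name is "scene" or "top"; returns a dict with "color" (480x640x3 uint8, blue, green, red), "z_map" (480x640 float32, m along the optical axis (not along the pixel's ray), 0 where there is no reading), "fx", "fy", "cx", "cy" (pixels), "cam_to_world" (4x4, takes a point from camera to world coordinates). Camera axes: x right, y down, z forward; pixel columns grow to the right and rows downward; lengths in m; the calibration is good to about 2 mm. A picture is of the moment at which its call begins.
- robot.finish_job(): hands the job in, once; it reports no verdict.
The state is a dict: "t": time; "joint_positions": joint angles; "joint_vel": joint speeds; "joint_torque": joint torques, N m; "ee_pos": TCP position; "tcp_rot": TCP orientation; "wrist_force": force on the tool from outside, world axes, zero at the start; "moment": the same for the moment, N m; "gripper_width": opening from 0.0 (shut) to 1.0 (fully open).
Only numpy, scipy, OpenCV 4.12 (cv2) and the standard library are available. Lean on these libraries where they do the work, as an engineer would, in place of code of your own. Each camera call takes 0.05 s, during which the arm holds its last target.

### The job

Wake the bench balance and zero it with the beaker on it: with the shut fingertips press the green key gently fully down for a moment and let it come all the way up, then do the same with the blue key, and withdraw. Leave the yellow key, the pan and the beaker untouched, and do not disturb the bottles and the vial standing around.

Things in the scene. Friction and masses are not known exactly. Their poses are not given: they have to be found in the camera images.
- balance: White bench balance, fixed, 250 (x) x 200 mm (y). Origin: centre of its underside; x points from the keys to the back. The 44 mm high front deck has a row of 3 keys 94 mm before the origin; their order varies (they plug in). A slanted display, up to 60 mm high, begins 27 mm behind the line of key centres; then a raised deck, 64 mm high, with the pan.
- green_key_top (a point): The green on key: a 26 x 26 mm square plastic cap in a black 34 x 34 mm bezel (the bezel stays put) on the balance's front deck. This point: centre of the cap's top, 54.5 mm above the worktop when up; axes as the balance's. The next key's centre is 56 mm away. White bar on it.
- blue_key_top (a point): The blue zero key: a 26 x 26 mm square plastic cap in a black 34 x 34 mm bezel (the bezel stays put) on the balance's front deck. This point: centre of the cap's top, 54.5 mm above the worktop when up; axes as the balance's. The next key's centre is 56 mm away. White ring on it.
- yellow_key_top (a point): The yellow menu key: a 26 x 26 mm square plastic cap in a black 34 x 34 mm bezel (the bezel stays put) on the balance's front deck. This point: centre of the cap's top, 54.5 mm above the worktop when up; axes as the balance's. The next key's centre is 56 mm away. Two black dots on it; not to be touched.
- green_key (a joint): Travel of the green key in m: 0 up, 0.005 fully down (moves straight down). A spring returns it: it starts to move at 1.5 N, takes 4 N to bring fully down.
- blue_key (a joint): Travel of the blue key in m: 0 up, 0.005 fully down (moves straight down). A spring returns it: it starts to move at 1.5 N, takes 4 N to bring fully down.
- yellow_key (a joint): Travel of the yellow key in m: 0 up, 0.005 fully down (moves straight down). A spring returns it: it starts to move at 1.5 N, takes 4 N to bring fully down.
- pan_top (a point): Centre of the top of the round steel pan, 116 mm diameter, 75 mm above the worktop, 139 mm behind the line of keys. Fixed to the balance; not to be touched.
- weighing_beaker: Small clear empty beaker, 42 mm diameter, 46 mm tall, loose on the pan (top 121 mm above the worktop). Origin: centre of its underside.
- dropper_bottle: Brown dropper bottle with black bulb, 36 mm diameter, 103 mm tall, standing loose to the left of the balance. Origin: centre of its underside.
- sample_vial: Clear vial with blue cap, 20 mm diameter, 53 mm tall, standing loose to the right of the balance. Origin: centre of its underside.
- square_bottle: White square bottle with blue cap, 50 x 50 x 103 mm, standing loose on the right half of the worktop, to the right of the homogeniser. Origin: centre of its underside.
- amber_bottle: Brown glass bottle with blue cap, 60 mm diameter, 133 mm tall, standing loose on the right half of the worktop, to the right of the homogeniser and farther back. Origin: centre of its underside.
Mind the look-alikes: they are no part of the job. Leave any pink look-alike of the square_bottle alone. Leave any purple look-alike of the amber_bottle alone.

How it is judged:
On the way, in this order (a step that is already met when the one before it is completed fails the run):
1. the green key is pressed down (over 3.5 mm) by the fingers, the blue key up (value of joint green_key above 0.0035 m and value of joint blue_key below 0.001 m and contact force between the fingers and green_key above 0.5 N), for 0.1 s.
2. the green key is let up again, the blue key still up (value of joint green_key below 0.0008 m and value of joint blue_key below 0.001 m), for 0.1 s.
3. then the blue key is pressed down (over 3.5 mm) by the fingers, the green key up (value of joint blue_key above 0.0035 m and value of joint green_key below 0.001 m and contact force between the fingers and blue_key above 0.5 N), for 0.1 s.
At the end, for the whole second after the job is handed in: All three keys are up (within 0.8 mm), the beaker stands upright on the pan, and beaker, bottles and vial stand upright within 10 mm of where they were (value of joint each of green_key, blue_key, yellow_key below 0.0008 m and horizontal distance between weighing_beaker and pan_top below 0.04 m and distance of each of weighing_beaker, dropper_bottle, sample_vial, square_bottle, amber_bottle from where it was at the start of the episode below 0.01 m and angle between each of weighing_beaker, dropper_bottle, sample_vial, square_bottle, amber_bottle's own z axis and vertical below 0.1 rad); the robot touches nothing.
It fails at once if the yellow key is touched (over 1 N) or pressed (contact force between any of the fingers, the arm and yellow_key above 1 N or value of joint yellow_key above 0.001 m).
It fails at once if the pan or the beaker on it is touched (over 0.5 N) (contact force between any of the fingers, the arm and pan above 0.5 N or contact force between any of the fingers, the arm and weighing_beaker above 0.5 N).
It fails at once if a key is pressed with more than 25 N: not gentle (contact force between any of the fingers, the arm and green_key above 25 N or contact force between any of the fingers, the arm and blue_key above 25 N).
It fails at once if the balance's housing is struck or leant on (over 25 N) (contact force between any of the fingers, the arm and balance above 25 N).
It fails at once if beaker, bottle or vial shifted by more than 10 mm, tipped or lifted (distance of any of weighing_beaker, dropper_bottle, sample_vial, square_bottle, amber_bottle from where it was at the start of the episode above 0.01 m or angle between any of weighing_beaker, dropper_bottle, sample_vial, square_bottle, amber_bottle's own z axis and vertical above 0.15 rad).
It also fails if it takes over 38 s, if anything falls off the work surface, if the arm or the gripper's body presses on something with over 40 N, if the wrist force passes 120 N, or if a joint passes its speed limit or range.

## Working session

There is one attempt and no reset: what is moved stays moved. The work goes in short steps, Python scripts to look and compute and a tool call to move; the robot and the scene stay as the last step left them, time stands still between calls to the robot, and variables do not carry over. Pictures are saved under pics/ and viewed, and the job is handed in when it is done.

Besides the shell and the picture viewer there is one more tool, called after "Request:" in YAML: its name, and indented under it one key for each argument. play_rows: Moves the arm, as the interface text tells. Its arguments: {"type":"object","properties":{"targets":{"type":"array","items":{"type":"number"}},"grip":{"type":"number"},"newtons":{"type":"number"}},"required":["targets"]}

```bash
mkdir -p pics; ls
python3 - <<'E'
from bench import robot
import cv2,numpy as np,pickle
s=robot.state();print({k:np.round(v,4) for k,v in s.items()})
d={}
for n in("scene","top"):
    c=robot.read_camera(n);d[n]=c;cv2.imwrite(f"pics/{n}0.png",c["color"]);print(n,c["fx"],c["cx"],c["cy"],np.round(c["cam_to_world"],4).tolist())
pickle.dump(d,open("c0.pkl","wb"))
E
```

```text
pics
{'t': np.float64(0.0), 'joint_positions': array([ 1.0289,  0.2212,  1.5276, -0.    ,  1.3947, -0.1261]), 'joint_vel': array([ 0.0012, -0.0001,  0.0001,  0.001 , -0.0006, -0.0011]), 'joint_torque': array([ 9.00000e-04, -4.94627e+01, -3.87363e+01,  6.99000e-02,
        5.75000e-02, -2.00000e-04]), 'ee_pos': array([0.2522, 0.5712, 0.2384]), 'tcp_rot': array([-0.8986,  1.3794,  0.8972]), 'wrist_force': array([0.0161, 0.0784, 0.7822]), 'moment': array([-0.0439,  0.0328, -0.034 ]), 'gripper_width': np.float64(1.0029)}
scene 459.04327502399116 320.71610861024897 235.2439960726121 [[0.8502, -0.3248, 0.4144, 0.0907], [-0.5261, -0.556, 0.6435, -0.6324], [0.0214, -0.7651, -0.6435, 0.8075], [0.0, 0.0, 0.0, 1.0]]
top 492.7194677269496 316.2774379588688 233.78771349419657 [[-0.0247, -0.9851, 0.17, 0.3313], [-0.9997, 0.0227, -0.0136, 0.1017], [0.0096, -0.1703, -0.9853, 1.2334], [0.0, 0.0, 0.0, 1.0]]
```

View pics/scene0.png

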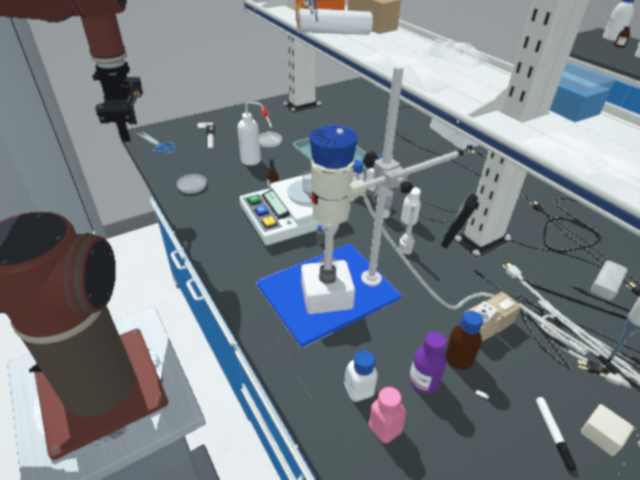

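View pics/top0.png

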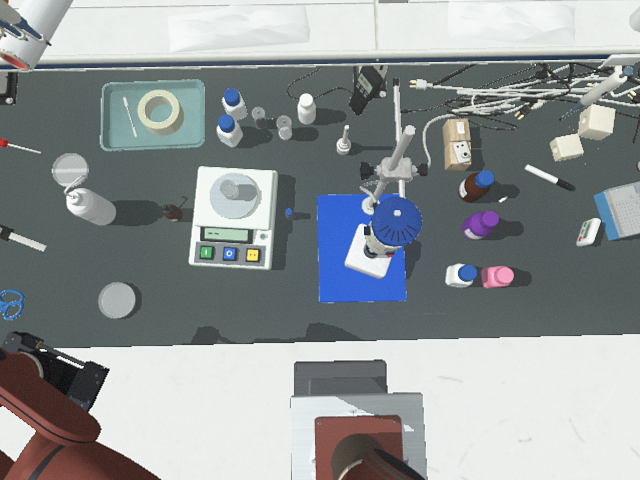

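The top view shows green at about (206,253), blue (229,254) and yellow (252,256). In the scene view they're at about (253,199), (262,210) and (269,221). The homogeniser stands to the right, the dropper bottle at (172,212) and the vial at (289,212).

```bash
cat > h.py <<'E'
import numpy as np,cv2
def ray(c,u,v,z):
    d=c["cam_to_world"][:3,:3]@np.array([(u-c["cx"])/c["fx"],(v-c["cy"])/c["fy"],1]);o=c["cam_to_world"][:3,3]
    return o+d*(z-o[2])/d[2]
def zpt(c,u,v):
    Z=np.median(c["z_map"][int(v)-1:int(v)+2,int(u)-1:int(u)+2]);return (c["cam_to_world"]@np.array([(u-c["cx"])/c["fx"]*Z,(v-c["cy"])/c["fy"]*Z,Z,1]))[:3]
H={"green":(45,85),"blue":(100,130),"yellow":(18,35)}
def keys(c,box):
    x0,y0,x1,y1=box;hsv=cv2.cvtColor(c["color"],cv2.COLOR_BGR2HSV);out={}
    for k,(a,b) in H.items():
        m=cv2.inRange(hsv,(a,110,60),(b,255,255));mm=np.zeros_like(m);mm[y0:y1,x0:x1]=m[y0:y1,x0:x1]
        cs,_=cv2.findContours(mm,cv2.RETR_EXTERNAL,cv2.CHAIN_APPROX_NONE)
        q=max(cs,key=cv2.contourArea);r=cv2.minAreaRect(q);out[k]=(r,cv2.contourArea(q))
    return out
E
python3 - <<'E'
from h import *
import pickle
d=pickle.load(open("c0.pkl","rb"))
for n,b in(("top",(192,240,272,270)),("scene",(243,190,285,232))):
    for k,(r,a) in keys(d[n],b).items(): print(n,k,np.round(r[0],1),np.round(r[1],1),a,ray(d[n],*r[0],.0545).round(4),zpt(d[n],*r[0]).round(4))
t=d["top"]
for nm,u,v in(("bulb",172,212),("vial",289,212),("homog",396,222),("beaker",232,188)): print(nm,zpt(t,u,v).round(3))
cv2.imwrite("pics/z0.png",cv2.resize(t["color"][150:300,140:440],None,fx=2.6,fy=2.6,interpolation=3))
E
```

```text
top green [206. 252.] [10. 10.] 95.0 [0.4964 0.352  0.0545] [0.4962 0.3518 0.0554]
top blue [228.5 253.5] [11. 11.] 107.0 [0.4915 0.2979 0.0545] [0.4914 0.2978 0.055 ]
top yellow [252.  254.8] [11.2 11.4] 106.5 [0.4871 0.2413 0.0545] [0.487  0.2412 0.0553]
scene green [253.5 200. ] [6. 9.] 34.0 [0.4939 0.3451 0.0545] [0.4942 0.3457 0.0541]
scene blue [261.  209.9] [ 8.5 10.8] 69.0 [0.4917 0.2936 0.0545] [0.4921 0.2945 0.0537]
scene yellow [268.7 221.4] [ 8.5 10.9] 71.0 [0.487  0.2376 0.0545] [0.4878 0.2392 0.0531]
bulb [0.596 0.435 0.059]
vial [0.591 0.151 0.052]
homog [ 0.486 -0.042  0.433]
beaker [0.648 0.287 0.076]
```

View pics/z0.png

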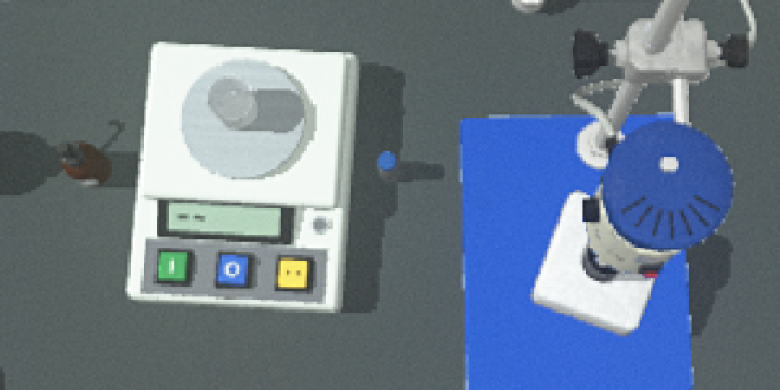

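The tool view matches the layout: spacing about 55 mm, heights 54–55 mm. Next I compute the tool axes and shifts, with the jaw axis along the key row.

```bash
cat >> h.py <<'E'
from scipy.spatial.transform import Rotation as R
G=np.array([.4955,.350]);B=np.array([.4912,.2958])
def rel(robot,xy,tipz):
    s=robot.state();M=R.from_rotvec(s["tcp_rot"]).as_matrix()
    t=np.array([*xy,tipz+.017]);d=M.T@(t-s["ee_pos"])
    row=np.array([G[0]-B[0],G[1]-B[1],0]);row/=np.linalg.norm(row);r=M.T@row
    a=np.degrees(np.arctan2(-r[1],r[2]));a=(a+90)%180-90
    print("t",round(s["t"],2),"M",M.round(4).tolist(),"shift mm",(d*1e3).round(1),"turn",a.round(2),"tip",(s["ee_pos"]+M[:,0]*.017).round(4),"F",s["wrist_force"].round(2),"w",s["gripper_width"].round(3),"q6",s["joint_positions"].round(2))
E
python3 - <<'E'
from h import *
from bench import robot
rel(robot,G,.14)
E
```

```text
Traceback (most recent call last):
  File "h.py", line 22, in rel
    print("t",round(s["t"],2),"M",M.round(4).tolist(),"shift mm",(d*1e3).round(1),"turn",a.round(2),"tip",(s["ee_pos"]+M[:,0]*.017).round(4),"F",s["wrist_force"].round(2),"w",s["gripper_width"].round(3),"q6",s["joint_positions"].round(2))
                                                                                                                                                                               ^^^^^^^^^^^^^^^^^^^^^^^^
AttributeError: 'float' object has no attribute 'round'
```

```bash
sed -i 's/s\["gripper_width"\].round(3)/round(float(s["gripper_width"]),3)/; s/s\["wrist_force"\].round/np.array(s["wrist_force"]).round/; s/s\["joint_positions"\].round/np.array(s["joint_positions"]).round/' h.py
python3 - <<'E'
from h import *
from bench import robot
rel(robot,G,.14)
E
```

```text
t 0.1 M [[-0.0009, -0.9148, 0.4039], [-0.0015, 0.4039, 0.9148], [-1.0, 0.0002, -0.0017]] shift mm [  81.7 -312.  -104. ] turn -19.29 tip [0.2522 0.5713 0.2216] F [-0.35  0.15 -0.11] w 0.999 q6 [ 1.03  0.22  1.53 -0.    1.39 -0.13]
```

Request:
play_rows:
  targets: [0.01,-0.035,-0.012,-5,0.02,-0.07,-0.023,-10,0.025,-0.105,-0.035,-15,0.03,-0.14,-0.047,-19.3,0.03,-0.17,-0.057,-19.3]
  grip: 0
  newtons: 10

```text
t: 0.52
ee_pos: [0.3855, 0.4485, 0.2076]
tcp_rot: [-1.155, 1.247, 1.154]
wrist_force: [-0.4, 0.7, -0.0]
gripper_width: 0.708
```

Run:
```python
from h import *
from bench import robot
rel(robot,G,.14)
```

```text
t 0.52 M [[-0.0019, -0.9972, 0.0749], [-0.0024, 0.0749, 0.9972], [-1.0, 0.0018, -0.0025]] shift mm [  50.6 -117.1  -89.9] turn 0.24 tip [0.3855 0.4485 0.1906] F [-0.38  0.73 -0.01] w 0.708 q6 [ 0.73  0.17  1.65 -0.    1.33 -0.77]
```

Request:
play_rows:
  targets: [0.01,-0.03,-0.023,0,0.02,-0.06,-0.045,0,0.03,-0.09,-0.068,0,0.05,-0.117,-0.09,0,0.05,-0.117,-0.09,0]

```text
t: 0.93
ee_pos: [0.4967, 0.3463, 0.1552]
tcp_rot: [-1.149, 1.254, 1.147]
wrist_force: [-1.2, -0.4, -0.5]
gripper_width: 0.324
```

Request:
play_rows:
  targets: [0,0,0,0,0,0,0,0,0,0,0,0,0,0,0,0,0,0,0,0]

```text
t: 1.35
ee_pos: [0.494, 0.3532, 0.1603]
tcp_rot: [-1.152, 1.243, 1.152]
wrist_force: [-0.9, -1.2, 0.3]
gripper_width: 0.023
```

Run:
```python
from h import *
from bench import robot
rel(robot,G,.0545)
t=robot.read_camera("top");s=robot.read_camera("scene")
a=cv2.resize(t["color"][150:300,140:340],(560,420),interpolation=3)
b=cv2.resize(s["color"][60:280,180:380],(400,440),interpolation=3)
cv2.imwrite("pics/t1.png",a);cv2.imwrite("pics/s1.png",b)
```

```text
t 1.35 M [[0.001, -0.997, 0.077], [0.0007, 0.077, 0.997], [-1.0, -0.0009, 0.0008]] shift mm [88.8 -1.7 -3.2] turn 0.12 tip [0.494  0.3532 0.1433] F [-0.91 -1.22  0.34] w 0.023 q6 [ 0.49  0.24  1.65  0.    1.24 -1.  ]
```

View pics/t1.png

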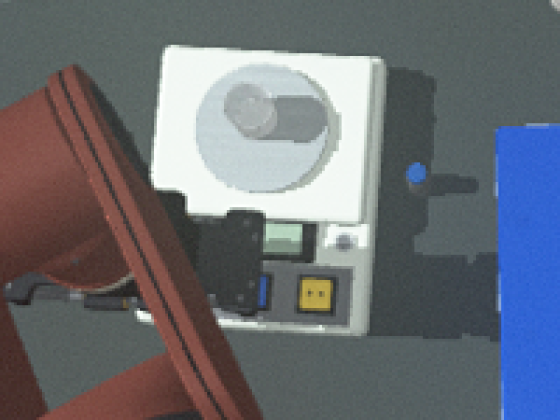

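View pics/s1.png

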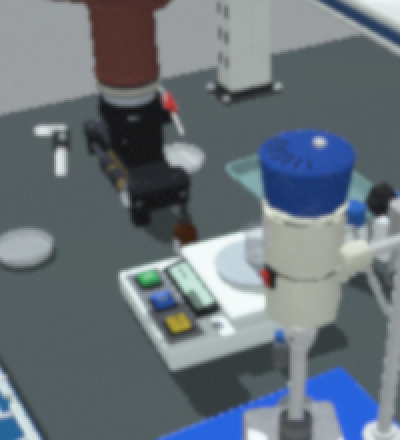

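The gripper is shut and hovering over the green key. In the scene crop the fingertips at about (140,215) stand above the green cap at (148,278). The yellow key is clear.

Request:
play_rows:
  targets: [0.018,-0.001,-0.002,0,0.036,-0.001,-0.003,0,0.054,-0.001,-0.003,0,0.068,-0.001,-0.003,0,0.068,-0.001,-0.003,0]

```text
t: 1.87
ee_pos: [0.4929, 0.348, 0.0881]
tcp_rot: [-1.151, 1.251, 1.153]
wrist_force: [-0.2, -0.4, -0.2]
gripper_width: 0.005
```

Request:
play_rows:
  targets: [0,0,0,0,0,0,0,0,0,0,0,0,0,0,0,0,0,0,0,0]

```text
t: 2.28
ee_pos: [0.4958, 0.3493, 0.0926]
tcp_rot: [-1.151, 1.244, 1.15]
wrist_force: [0.1, 0.0, -0.1]
gripper_width: 0.01
```

Run:
```python
from h import *
from bench import robot
rel(robot,G,.0545)
s=robot.read_camera("scene")
cv2.imwrite("pics/s2.png",cv2.resize(s["color"][150:250,210:320],(770,600)[:2],interpolation=3))
rel(robot,G,.0545)
```

```text
t 2.28 M [[0.0015, -0.9969, 0.0788], [0.0008, 0.0788, 0.9969], [-1.0, -0.0015, 0.0009]] shift mm [21.1  0.4  0.7] turn 0.01 tip [0.4959 0.3493 0.0756] F [ 0.06  0.03 -0.14] w 0.01 q6 [ 0.48  0.32  1.7  -0.    1.12 -1.01]
t 2.33 M [[0.0013, -0.9969, 0.0789], [0.0007, 0.0789, 0.9969], [-1.0, -0.0012, 0.0008]] shift mm [20.9  0.3  0.8] turn 0.01 tip [0.4957 0.3492 0.0754] F [-0.29 -0.39  0.19] w 0.0 q6 [ 0.48  0.32  1.7   0.    1.12 -1.01]
```

View pics/s2.png

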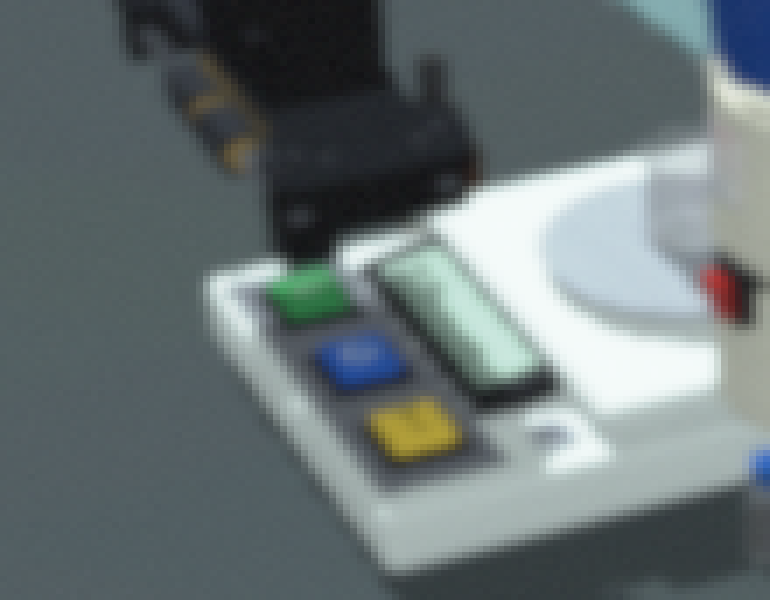

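The tip is at (305,250) in the crop, directly over the green cap, with about 21 mm to go. I descend slowly.

Request:
play_rows:
  targets: [0.005,0,0.0005,0,0.01,0,0.0005,0,0.014,0,0.0005,0,0.017,0,0.0005,0,0.018,0,0.0005,0]

```text
t: 2.75
ee_pos: [0.4946, 0.349, 0.0724]
tcp_rot: [-1.151, 1.247, 1.152]
wrist_force: [-1.0, -0.7, 1.4]
gripper_width: 0.005
```

Request:
play_rows:
  targets: [0.001,0,0,0,0.002,0,0,0,0.003,0,0,0,0.004,0,0,0,0.004,0,0,0]

```text
t: 3.17
ee_pos: [0.4953, 0.3494, 0.0696]
tcp_rot: [-1.151, 1.245, 1.151]
wrist_force: [-1.1, -0.7, 2.5]
gripper_width: 0.005
```

Request:
play_rows:
  targets: [0.001,0,0,0,0.002,0,0,0,0.003,0,0,0,0.003,0,0,0,0.003,0,0,0]

```text
t: 3.58
ee_pos: [0.4955, 0.3495, 0.0673]
tcp_rot: [-1.151, 1.245, 1.151]
wrist_force: [-4.1, -2.4, 7.7]
gripper_width: 0.005
```

Request:
play_rows:
  targets: [0.0005,0,0,0,0.0005,0,0,0,0.0005,0,0,0]

```text
t: 3.83
ee_pos: [0.4955, 0.3495, 0.0673]
tcp_rot: [-1.151, 1.245, 1.151]
wrist_force: [-4.3, -3.2, 10.8]
gripper_width: 0.009
```

Run:
```python
from h import *
from bench import robot
rel(robot,G,.0495)
s=robot.read_camera("scene")
cv2.imwrite("pics/s3.png",cv2.resize(s["color"][150:250,210:320],(770,600)[:2],interpolation=3))
```

```text
t 3.83 M [[0.0003, -0.9969, 0.0787], [0.0001, 0.0787, 0.9969], [-1.0, -0.0003, 0.0001]] shift mm [ 0.8 -0.   0.5] turn 0.02 tip [0.4955 0.3495 0.0503] F [-4.25 -3.2  10.79] w 0.009 q6 [ 0.48  0.35  1.71 -0.    1.08 -1.01]
```

View pics/s3.png

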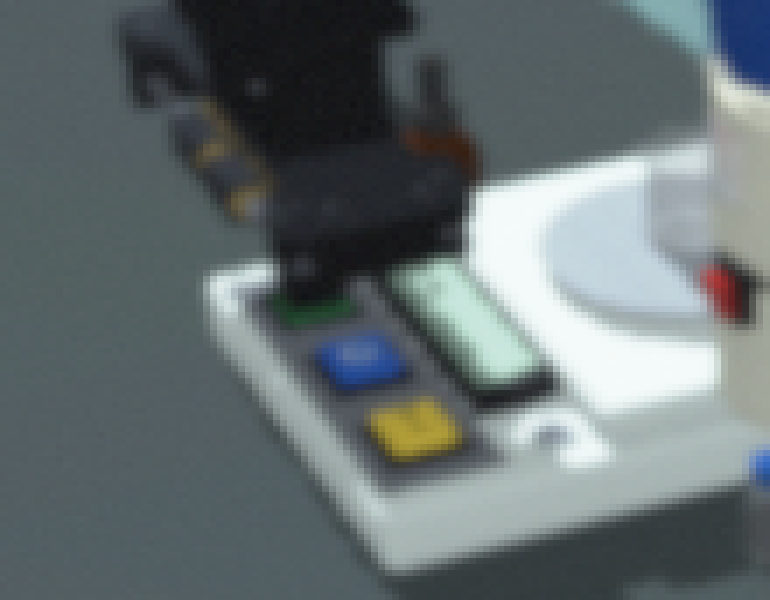

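The green cap is at its hard stop: travel about 5 mm, and the force is rising with no more motion. I lift straight up.

Request:
play_rows:
  targets: [-0.003,0,0,0,-0.008,0,0,0,-0.015,0,0,0,-0.023,0,0,0,-0.028,0,0,0]

```text
t: 4.3
ee_pos: [0.4957, 0.3496, 0.0951]
tcp_rot: [-1.151, 1.244, 1.15]
wrist_force: [0.2, -0.1, 0.5]
gripper_width: 0.003
```

Request:
play_rows:
  targets: [0,0,0,0,0,0,0,0,0,0,0,0,0,0,0,0]

```text
t: 4.63
ee_pos: [0.4949, 0.3492, 0.0935]
tcp_rot: [-1.151, 1.246, 1.151]
wrist_force: [-0.0, 0.6, -0.4]
gripper_width: 0.007
```

Run:
```python
from h import *
from bench import robot
rel(robot,B,.0745)
s=robot.read_camera("scene")
cv2.imwrite("pics/s4.png",cv2.resize(s["color"][150:250,210:320],(770,600)[:2],interpolation=3))
```

```text
t 4.63 M [[-0.0008, -0.9969, 0.0789], [-0.0004, 0.0789, 0.9969], [-1.0, 0.0007, -0.0005]] shift mm [  2.   -0.5 -53.6] turn 0.01 tip [0.4949 0.3492 0.0765] F [-0.02  0.58 -0.39] w 0.007 q6 [ 0.48  0.32  1.7   0.    1.13 -1.01]
```

View pics/s4.png

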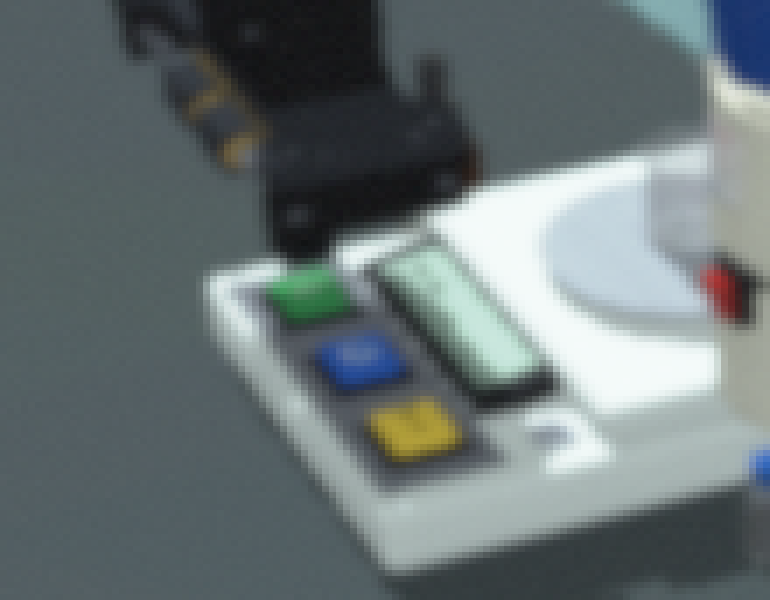

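The green cap at (310,293) is fully up again. Now I move over the blue key.

Request:
play_rows:
  targets: [0,0,-0.015,0,0,0,-0.03,0,0,0,-0.045,0,0,0,-0.054,0,0,0,-0.054,0]

```text
t: 5.1
ee_pos: [0.4907, 0.2938, 0.0937]
tcp_rot: [-1.15, 1.247, 1.15]
wrist_force: [-0.5, -0.4, -0.2]
gripper_width: 0.007
```

Request:
play_rows:
  targets: [0,0,0,0,0,0,0,0,0,0,0,0,0,0,0,0,0,0,0,0]

```text
t: 5.52
ee_pos: [0.491, 0.2961, 0.0941]
tcp_rot: [-1.151, 1.245, 1.151]
wrist_force: [0.5, 0.1, 0.5]
gripper_width: 0.007
```

Run:
```python
from h import *
from bench import robot
rel(robot,B,.0545)
s=robot.read_camera("scene")
cv2.imwrite("pics/s5.png",cv2.resize(s["color"][150:250,210:320],(770,600)[:2],interpolation=3))
```

```text
t 5.52 M [[0.0001, -0.9969, 0.0783], [0.0002, 0.0783, 0.9969], [-1.0, -0.0001, 0.0002]] shift mm [22.6 -0.2 -0.3] turn 0.05 tip [0.491  0.2961 0.0771] F [0.47 0.09 0.48] w 0.007 q6 [ 0.41  0.25  1.78  0.    1.11 -1.09]
```

View pics/s5.png

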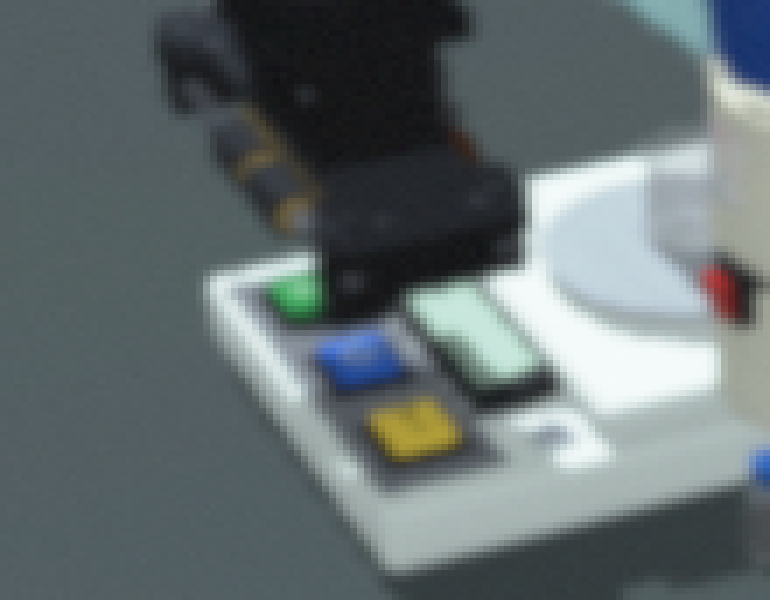

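The tip at (355,310) is over the blue cap at (360,360), in the same relation as it had over green. Down the same way.

Request:
play_rows:
  targets: [0.005,0,0,0,0.01,0,0,0,0.015,0,0,0,0.018,0,0,0,0.02,0,0,0]

```text
t: 5.98
ee_pos: [0.4905, 0.2953, 0.073]
tcp_rot: [-1.151, 1.247, 1.151]
wrist_force: [-0.2, -0.4, 0.7]
gripper_width: 0.008
```

Request:
play_rows:
  targets: [0.001,0,0,0,0.002,0,0,0,0.003,0,0,0,0.004,0,0,0,0.004,0,0,0]

```text
t: 6.4
ee_pos: [0.4911, 0.2956, 0.0702]
tcp_rot: [-1.151, 1.245, 1.151]
wrist_force: [-1.7, -0.6, 1.9]
gripper_width: 0.003
```

Request:
play_rows:
  targets: [0.001,0,0,0,0.002,0,0,0,0.003,0,0,0,0.0035,0,0,0,0.0035,0,0,0]

```text
t: 6.82
ee_pos: [0.4912, 0.2957, 0.0673]
tcp_rot: [-1.151, 1.245, 1.151]
wrist_force: [-2.5, -1.2, 8.2]
gripper_width: 0.007
```

Request:
play_rows:
  targets: [0.0005,0,0,0,0.0005,0,0,0,0.0005,0,0,0]

```text
t: 7.07
ee_pos: [0.4912, 0.2956, 0.0673]
tcp_rot: [-1.151, 1.245, 1.151]
wrist_force: [-5.0, -3.3, 10.5]
gripper_width: 0.005
```

Blue is at its hard stop too, at the same 0.0673 m height as green. I lift and withdraw.

Request:
play_rows:
  targets: [-0.003,0,0,0,-0.008,0,0,0,-0.018,0,0,0,-0.033,0,0,0,-0.05,0,0,0]

```text
t: 7.48
ee_pos: [0.4904, 0.2953, 0.116]
tcp_rot: [-1.151, 1.247, 1.152]
wrist_force: [0.0, 0.0, 0.9]
gripper_width: 0.005
```

Request:
play_rows:
  targets: [-0.02,0,0,0,-0.04,0,0,0,-0.06,0.01,0,0,-0.08,0.03,0.01,0,-0.1,0.05,0.02,0]

```text
t: 7.9
ee_pos: [0.4426, 0.3192, 0.2173]
tcp_rot: [-1.15, 1.246, 1.149]
wrist_force: [-0.5, 0.8, -0.6]
gripper_width: 0.003
```

Request:
play_rows:
  targets: [0,0.02,0.02,0,0,0.04,0.05,0,0,0.06,0.08,0,0,0.07,0.11,0,0,0.08,0.14,0]

```text
t: 8.32
ee_pos: [0.373, 0.4668, 0.2168]
tcp_rot: [-1.151, 1.244, 1.151]
wrist_force: [0.8, 0.5, 0.5]
gripper_width: 0.01
```

Request:
play_rows:
  targets: [0,0,0,0,0,0,0,0,0,0,0,0,0,0,0,0,0,0,0,0]

```text
t: 8.73
ee_pos: [0.3746, 0.4643, 0.2161]
tcp_rot: [-1.15, 1.246, 1.15]
wrist_force: [0.0, -0.4, 0.5]
gripper_width: 0.009
```

Run:
```python
from h import *
from bench import robot
import pickle
d=pickle.load(open("c0.pkl","rb"))
rel(robot,B,.0745)
s=robot.read_camera("scene");t=robot.read_camera("top")
for n,c,b in(("top",t,(192,240,272,270)),("scene",s,(243,190,285,232))):
    for k,(r,a) in keys(c,b).items(): print(n,k,np.round(r[0],1),a,zpt(c,*r[0]).round(4),"before",zpt(d[n],*r[0]).round(4))
cv2.imwrite("pics/s6.png",s["color"]);cv2.imwrite("pics/t6.png",t["color"])
```

```text
t 8.73 M [[0.0, -0.9968, 0.0803], [-0.0003, 0.0803, 0.9968], [-1.0, -0.0001, -0.0003]] shift mm [ 124.7 -129.7 -158.5] turn -0.07 tip [0.3746 0.4643 0.1991] F [ 0.01 -0.44  0.45] w 0.009 q6 [ 0.76  0.17  1.63 -0.    1.34 -0.73]
top green [206. 252.] 95.0 [0.4963 0.3518 0.0551] before [0.4962 0.3518 0.0554]
top blue [228.5 253.5] 106.0 [0.4915 0.2979 0.0544] before [0.4914 0.2978 0.055 ]
top yellow [251.5 254.5] 105.5 [0.4876 0.2425 0.0555] before [0.4876 0.2424 0.0558]
scene green [254.  199.5] 34.0 [0.4961 0.3464 0.0547] before [0.4963 0.3469 0.0543]
scene blue [261.  209.9] 69.0 [0.492  0.2941 0.0541] before [0.4921 0.2945 0.0537]
scene yellow [268.7 221.4] 71.0 [0.4873 0.2383 0.0539] before [0.4878 0.2392 0.0531]
```

View pics/s6.png

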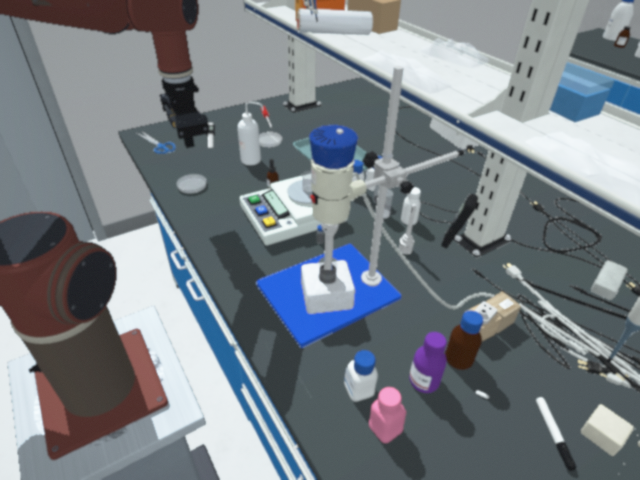

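View pics/t6.png

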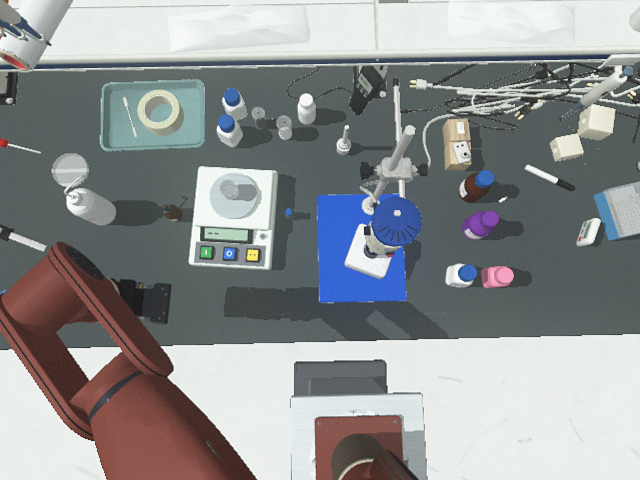

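All three keys are up (top view (206,252), (229,254), (252,255)). The beaker at (232,188), the dropper bottle, the vial and the other bottles are where they were, and the arm is clear.

```bash
python3 -c "
from bench import robot
print(robot.finish_job())"
```

```text
the job is handed in; nothing more can be done
None
```

I pressed the green key and then the blue key fully down with the shut fingertips, let each come all the way up, withdrew, and handed the job in at about 9 s. `finish_job()` gave no verdict.

- **Presses:** Both keys went about 5 mm down to a hard stop. The wrist force read about 11 N upward on each, against the 25 N limit. I checked by camera that green was up again before moving to blue.
- **Final check:** The keys measured 54–55 mm high in both views, within 1 mm of before. The beaker, bottles and vial looked unmoved and upright in the pictures; I did not measure their positions again. The wrist force was back to about zero, with the arm well clear.
- **Disagreement between views:** The two cameras differed by up to 7 mm sideways on the key positions, most for green, which showed only a small patch in the scene view. I aimed at a value between the two, and the tip still landed well on both caps.

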